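# Set the engine test-stand controls for a warm start

### The job

Get the engine test stand ready for a warm start: push the T-bar stop knob, which was left pulled out, fully home, and pull the round choke knob from home to its half-choke notch so that it stays there by itself when you let go (if it springs home or out to full choke, it was not in the notch). Leave the tools and parts lying around where they are.

Things in the scene. Friction and masses are not known exactly. Their poses are not given: they have to be found in the camera images.
- choke_knob (a point): Centre of the round black choke knob: a cylinder 30 mm across, 24 mm long, on a 10 mm steel stem on one of the console's panels. At home this point is 31 mm out from the panel, the knob's outer face 43 mm; a nut 28 mm across stands 6 mm proud around the stem. z: out of the panel along the sliding line (towards the robot, 55 degrees above level); x: up the slope; y: across the panel.
- choke (a joint): How far the choke is out (m): 0 = home (start), 0.034 = full choke. One unmarked half-choke notch lies 9 to 23 mm out, elsewhere at each start. Within 3 mm the notch draws the knob in (up to 9 N); short of that 3 N drives it home, beyond it 2 N drives it to full choke. Pulled from home it first resists, then tugs outward as it drops into the notch, then resists harder.
- stop_bar (a point): Centre of the bar of the black T-bar stop knob: 50 mm long (along x), 15 mm wide, 16 mm thick, on a 10 mm steel stem on another panel. At home this point is 32 mm out from the panel, the bar's outer face 40 mm. z: out of the panel along the sliding line (towards the robot, 55 degrees above level); x: up the slope; y: across the panel.
- stop (a joint): How far the stop knob is out (m): 0 = home; starts 0.020 to 0.032 out and stays where it is left (3 N friction). From 10 to 5 mm it resists going in with about 5 N more, then snaps home against a stop.
- console: Fixed steel base plate, 200 x 370 x 6 mm; origin on the bench under the middle panel, y along the row. It carries three grey sheet-metal panels 105 mm wide, 115 mm apart, in any order (choke, stop, a gauge 72 mm across and 16 mm proud), sloping up away from the robot at 35 degrees, and the socket and spark plug along its robot-side edge.
- socket: loose steel drive socket, a tube 26 mm across, 34 mm tall, standing on the console's base plate; origin under its centre
- spark_plug: loose white spark plug, 24 mm across, 52 mm tall, standing on the console's base plate; origin under its centre
- wrench: loose steel wrench lying on the bench
- screwdriver: loose screwdriver lying on the bench
- spray_can: loose spray can, 66 mm across, 170 mm tall, standing; origin under its centre
- mug: loose white mug, 80 mm across, 90 mm tall; origin under its centre
- float_bowl: loose open aluminium carburettor bowl, 70 x 60 x 35 mm; origin under its centre

How it is judged:
By the outcome, as a careful person would: the job done as asked, in the order asked, and still so for the second after the job is handed in, with the robot touching nothing.
It also fails if it takes over 48 s, if anything falls off the work surface, if the arm or the gripper's body presses on something with over 40 N, if the wrist force passes 120 N, or if a joint passes its speed limit or range.

### The arm

A 6-joint arm with a two-finger parallel gripper is mounted at the origin on the work surface. World frame = base frame: x ahead of the robot, y to its left, z up, the work surface at z = 0. Lengths are in mm, angles in rad, forces in N, time in s.
With the tool pointing down it reaches from about 350 to 775 mm from the base axis. Payload 7.3 kg.
Tool frame: the origin (TCP) lies midway between the tips of the shut fingers; the grasp point (between the pads) lies 19 mm behind it; z points along the fingers, y is the line along which they close (so a half turn about z gives the same grasp; the last joint's range is limited). The gripper opens to 92 mm and grips with 3 to 60 N. Pads are 19 mm wide; open, the fingers measure 130 mm over their backs; the gripper's body (75 mm by 190 mm) begins 47 mm behind the grasp point.
Start: joints at [-1.453, 0.342, 1.524, -0, 1.275, -0.146], TCP at [136.916, -506.852, 226.741] pointing down, gripper open.
Joint ranges: [-2.53, 2.53], [-0.77, 2.02], [0.04, 2.7], [-1, 4.14], [0.28, 2.66], [-3.11, 3.11]. Speed limits (rad/s): [2.57, 2.57, 3.14, 3.14, 3.14, 3.14].

### API

Orientations are given as [roll, pitch, yaw] about the fixed x, y, z axes, in that order (R = Rz(yaw) Ry(pitch) Rx(roll)).
In Python, from plant import bot gives the robot as it stands.
- The arm moves only by the tool servo_tool, never from a script. Its argument "deltas" is a list of rows, each a list of 2 entries, a list of its own where there are three numbers: the shift along the tool's x, y, z in m, then the turn, a rotation vector about the tool's x, y, z in degrees. A call has 1 to 20 rows; each row shifts and turns the commanded pose from where the row before left it, along the tool's axes as they then stand; what a row does not reach is not made up. A row lasts 1/8 s, in which the tool goes at most 62.5 mm and 10.7 degrees, less where a joint would pass 70% of its speed; a pose out of reach is approached as far as the arm can. A call with a gripper value outside its range is refused whole. "fingers" is the opening, from 0 (shut) to 1 (fully open), set as the call begins (left out, the last holds). The fingers move at their own pace and stop on an object; the grip force is fixed at half the most. Time passes only in rows, so rows that do not move let the fingers close. It gives the time, the measured TCP pose, the force, the opening and the grip force at its end, in the units of the state.
- bot.get_obs(): the state, without advancing time (a new reading comes with each control period).
- bot.capture(name): name is "scene" or "top" or "wrist"; returns the picture (384x512x3 uint8, red, green, blue); there is no depth.
- bot.camera_model(name): a dict with "mtx" (3x3 intrinsics, pixels), "dist" ([k1, k2, p1, p2, k3] as OpenCV has them; the pictures are not rectified), "xyz" and "rotation" of the camera in the world. Camera axes: x right, y down, z forward; pixel columns grow to the right and rows downward; lengths in mm; the calibration is good to about 2 mm. A picture is of the moment at which its call begins: read the wrist's pose just before it. camera_model takes no time and is no camera call; for the wrist camera it gives the pose at the moment of the call.
- bot.close_job(): hands the job in; it is judged then, once.
The state is a dict: "time": time; "joint_positions": joint angles; "dq": joint speeds; "tau": joint torques, N m; "tool_pos": TCP position; "tcp_rot": TCP orientation; "contact_force": force on the tool from outside, world axes, zero at the start; "moment": the same for the moment, N m; "grip_width": finger opening in mm; "finger_force": force on a finger pad.
Only numpy, scipy, OpenCV 4.12 (cv2) and the standard library are available. Lean on these libraries where they do the work, as an engineer would, in place of code of your own. Each camera call takes 0.05 s, during which the arm holds its last target. There are 200 camera calls.

## Working session

There is one attempt and no reset: what is moved stays moved. The work goes in short steps, Python scripts to look and compute and a tool call to move; the robot and the scene stay as the last step left them, time stands still between calls to the robot, and variables do not carry over. Pictures are saved under pics/ and viewed, at most 10 in all, crops included, and the job is handed in when it is done.

Besides the shell and the picture viewer there is one more tool, called as name(argument=value, ...) on one line, values as JSON. servo_tool: Moves the arm, as the interface text tells. Its arguments: {"type":"object","properties":{"deltas":{"type":"array"},"fingers":{"type":"number"}},"required":["deltas"]}

```bash
mkdir -p pics; ls; python3 - <<'E'
from plant import bot
import cv2
for n in("scene","top"):
    im=bot.capture(n); cv2.imwrite(f"pics/{n}0.png",im[...,::-1])
    m=bot.camera_model(n); print(n,m)
print(bot.get_obs())
E
```

```text
pics
scene {'mtx': array([[347.69240294,   0.        , 258.46457508],
       [  0.        , 347.69240294, 188.88156107],
       [  0.        ,   0.        ,   1.        ]]), 'dist': array([0.00368315, 0.        , 0.        , 0.        , 0.        ]), 'xyz': array([826.60340358, 554.57601197, 815.47820779]), 'rotation': array([-2.42354378, -0.01038978,  2.63380571])}
top {'mtx': array([[446.47068862,   0.        , 252.35505046],
       [  0.        , 446.47068862, 183.92411496],
       [  0.        ,   0.        ,   1.        ]]), 'dist': array([-0.09728406,  0.        ,  0.        ,  0.        ,  0.        ]), 'xyz': array([ 321.61204367,    7.05376109, 1373.42642702]), 'rotation': array([-2.99720758, -0.012254  , -1.55807733])}
{'time': 0.1, 'joint_positions': array([-1.45300812e+00,  3.42631778e-01,  1.52488094e+00,  2.47545661e-05,
        1.27542361e+00, -1.46004771e-01]), 'dq': array([ 0.00017255, -0.00121807, -0.00191783, -0.00019689,  0.00123995,
       -0.00034097]), 'tau': array([ 1.88042235e-03, -4.32004094e+01, -2.44695389e+01,  7.18342303e-02,
        5.25869080e-02, -5.24531765e-05]), 'tool_pos': array([ 136.87544814, -506.47985522,  226.13966206]), 'tcp_rot': array([-3.14026672e+00, -2.18907114e-04,  2.63785614e-01]), 'contact_force': array([ 0.66357521, -0.30799956,  0.08486184]), 'moment': array([-0.028819  ,  0.01706483, -0.03821755]), 'finger_force': 0.0, 'grip_width': 91.69964960384439}
```

View pics/scene0.png

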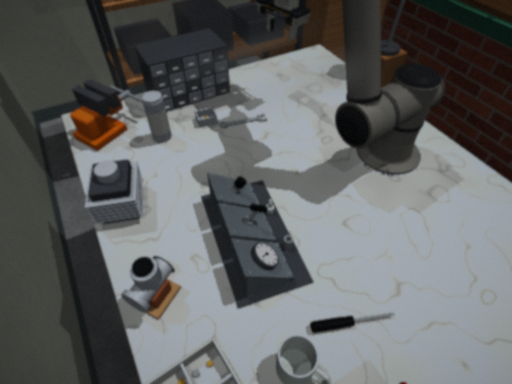

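View pics/top0.png

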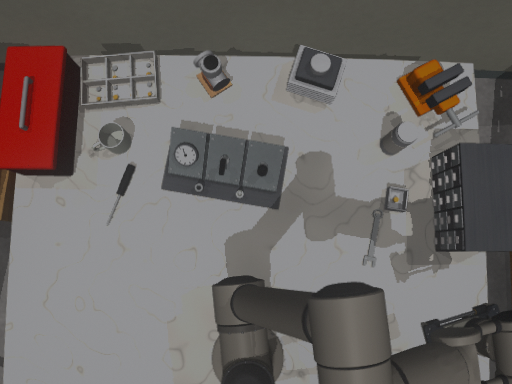

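The scene view shows the console with the choke near (240,183), the stop T-bar near (258,208) and the gauge at (265,255). In the top view the gauge is at (186,154), the stop at (223,165) and the choke at (263,170). The plate corners are near (173,128), (288,147), (279,208) and (162,191). I'll zoom in on both.

```bash
python3 - <<'E'
import cv2
a=cv2.imread("pics/top0.png")[120:215,155:295]; cv2.imwrite("pics/topc.png",cv2.resize(cv2.convertScaleAbs(a,alpha=1.8),None,fx=5.5,fy=5.5,interpolation=cv2.INTER_CUBIC))
a=cv2.imread("pics/scene0.png")[165:310,195:320]; cv2.imwrite("pics/scc.png",cv2.resize(cv2.convertScaleAbs(a,alpha=1.8),None,fx=4,fy=4,interpolation=cv2.INTER_CUBIC))
E
```

```text
(no output)
```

View pics/topc.png

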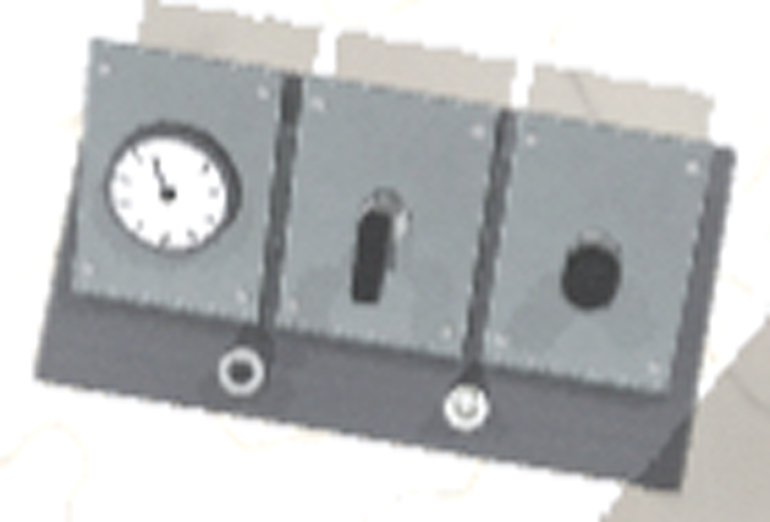

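View pics/scc.png

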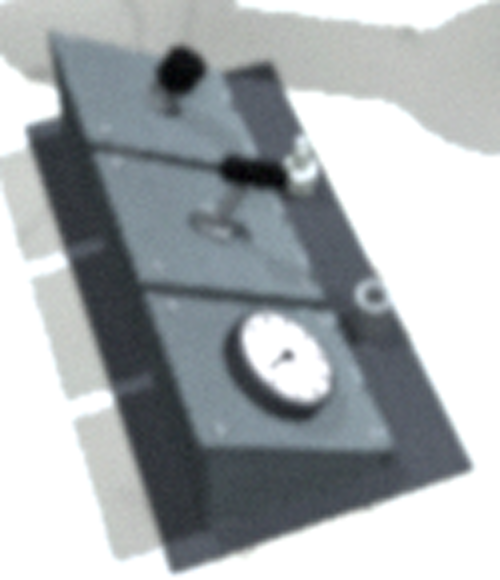

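In the top crop the plate corners are (36,380), (680,490) and (735,150), the bar is at (371,255) and the choke at (590,274). In the scene crop the choke is at (180,71), the bar at (254,172), and the plate corners at (470,465) and (170,570).

```bash
cat > h.py <<'E'
import numpy as np, cv2
from scipy.spatial.transform import Rotation as R
from plant import bot
def ray(n,p,m=None):
    m=m or bot.camera_model(n)
    u=cv2.undistortPoints(np.array([[p]],float),m["mtx"],m["dist"])[0,0]
    d=R.from_euler("xyz",m["rotation"]).as_matrix()@[u[0],u[1],1]
    return m["xyz"],d/np.linalg.norm(d)
def plane(n,p,z):
    o,d=ray(n,p); return o+d*(z-o[2])/d[2]
def tri(r):
    A=[np.eye(3)-np.outer(d,d) for o,d in r]
    x=np.linalg.solve(sum(A),sum(a@o for a,(o,d) in zip(A,r)))
    return x,[np.linalg.norm(a@(x-o)).round(1) for a,(o,d) in zip(A,r)]
def geom(yaw):
    y=np.array([-np.sin(yaw),np.cos(yaw),0]); h=np.array([np.cos(yaw),np.sin(yaw),0])
    a=np.radians(55); z=-h*np.cos(a)+np.array([0,0,np.sin(a)]); return np.cross(y,z),y,z
E
python3 - <<'E'
from h import *
np.set_printoptions(precision=1,suppress=True)
T=lambda x,y:((x+.5)/5.5-.5+155,(y+.5)/5.5-.5+120)
S=lambda x,y:((x+.5)/4-.5+195,(y+.5)/4-.5+165)
fl,fr,br=[plane("top",T(*p),6) for p in((36,380),(680,490),(735,150))]
print(fl,fr,br,np.linalg.norm(fl-fr),np.linalg.norm(fr-br))
print("scene fl,bl",plane("scene",S(470,465),6),plane("scene",S(170,570),6))
d=fl-fr; yaw=np.arctan2(-d[0],d[1]); print("yaw",yaw)
print("choke",tri([ray("top",T(590,274)),ray("scene",S(180,71))]))
print("stop",tri([ray("top",T(371,255)),ray("scene",S(254,172))]))
# refine by masks: dark blobs
for n,boxes in(("top",{"choke":(252,158,274,180),"stop":(214,152,230,178)}),("scene",{"choke":(232,174,250,190),"stop":(248,202,268,216)})):
    g=cv2.cvtColor(cv2.imread(f"pics/{n}0.png"),cv2.COLOR_BGR2GRAY)
    for k,(x0,y0,x1,y1) in boxes.items():
        c=g[y0:y1,x0:x1]; t=35
        m=(c<t).astype(np.uint8); _,l,s,ce=cv2.connectedComponentsWithStats(m); i=1+np.argmax(s[1:,4]); print(n,k,ce[i]+[x0,y0],s[i])
print(geom(yaw))
E
```

```text
[501.7 275.    6. ] [444.9 -87.7   6. ] [ 639.9 -118.3    6. ] 367.0880503258685 197.37855910050504
scene fl,bl [506.2 273.7   6. ] [701.8 243.1   6. ]
yaw -0.1553127760839662
choke (array([550.2, -33.5, 100.3]), [np.float64(0.5), np.float64(0.5)])
stop (array([555.3,  81. , 118.2]), [np.float64(0.4), np.float64(0.4)])
top choke [259. 167.] [7 9 1 1 1]Traceback (most recent call last):
  File "<stdin>", line 16, in <module>
    return _wrapfunc(a, 'argmax', axis=axis, out=out, **kwds)
    return bound(*args, **kwds)
ValueError: attempt to get argmax of an empty sequence
```

```bash
cat >> h.py <<'E'
YAW=-0.155; PX,PY,PZ=geom(YAW); CH=np.array([550.2,-33.5,100.3]); ST=np.array([555.3,81.,118.2])
RT=np.column_stack([PX,-PY,-PZ])
def plan(target,Rt,n,nrot=None):
    o=bot.get_obs(); p=o["tool_pos"].copy(); r=R.from_euler("xyz",o["tcp_rot"]); 
    w=(r.inv()*R.from_matrix(Rt)).as_rotvec(degrees=True); nrot=nrot or n; s=p.copy(); rows=[]
    for i in range(n):
        want=s+(target-s)*(i+1)/n
        d=np.round(r.inv().apply(want-p)/1000,4); e=np.round(w/nrot if i<nrot else w*0,1)
        p=p+r.apply(d)*1000; r=r*R.from_rotvec(e,degrees=True); rows.append([d.tolist(),e.tolist()])
    print(rows); print("end",p,r.as_euler("xyz"))
E
python3 - <<'E'
from h import *
print(RT, ST+43*PZ)
plan(ST+43*PZ,RT,16)
E
```

```text
[[ 0.80933167 -0.1543801   0.56670013]
 [-0.12646077 -0.98801153 -0.08854879]
 [ 0.57357644 -0.         -0.81915204]] [530.93189429  84.80759785 153.4235379 ]
[[[0.0334, -0.0292, 0.0046], [-0.5, 2.2, 1.5]], [[0.0324, -0.0302, 0.0056], [-0.5, 2.2, 1.5]], [[0.0315, -0.0311, 0.0065], [-0.5, 2.2, 1.5]], [[0.0303, -0.0319, 0.0075], [-0.5, 2.2, 1.5]], [[0.0291, -0.0327, 0.0083], [-0.5, 2.2, 1.5]], [[0.028, -0.0336, 0.0092], [-0.5, 2.2, 1.5]], [[0.0267, -0.0344, 0.0098], [-0.5, 2.2, 1.5]], [[0.0254, -0.0352, 0.0106], [-0.5, 2.2, 1.5]], [[0.024, -0.0358, 0.0112], [-0.5, 2.2, 1.5]], [[0.0227, -0.0367, 0.0119], [-0.5, 2.2, 1.5]], [[0.0212, -0.0372, 0.0123], [-0.5, 2.2, 1.5]], [[0.0198, -0.038, 0.0128], [-0.5, 2.2, 1.5]], [[0.0182, -0.0385, 0.0131], [-0.5, 2.2, 1.5]], [[0.0168, -0.0392, 0.0135], [-0.5, 2.2, 1.5]], [[0.0151, -0.0396, 0.0138], [-0.5, 2.2, 1.5]], [[0.0136, -0.0402, 0.014], [-0.5, 2.2, 1.5]]]
end [530.91474328  84.84207008 153.40846603] [ 3.13821602 -0.62486517 -0.16871173]
```

servo_tool(deltas=[[[0.033,-0.029,0.005],[-0.5,2.2,1.5]],[[0.032,-0.03,0.006],[-0.5,2.2,1.5]],[[0.031,-0.031,0.006],[-0.5,2.2,1.5]],[[0.03,-0.032,0.007],[-0.5,2.2,1.5]],[[0.029,-0.033,0.008],[-0.5,2.2,1.5]],[[0.028,-0.034,0.009],[-0.5,2.2,1.5]],[[0.027,-0.034,0.01],[-0.5,2.2,1.5]],[[0.025,-0.035,0.01],[-0.5,2.2,1.5]],[[0.024,-0.036,0.011],[-0.5,2.2,1.5]],[[0.023,-0.037,0.012],[-0.5,2.2,1.5]],[[0.021,-0.037,0.012],[-0.5,2.2,1.5]],[[0.02,-0.038,0.013],[-0.5,2.2,1.5]],[[0.018,-0.038,0.013],[-0.5,2.2,1.5]],[[0.017,-0.039,0.013],[-0.5,2.2,1.5]],[[0.015,-0.04,0.014],[-0.5,2.2,1.5]],[[0.014,-0.04,0.014],[-0.5,2.2,1.5]],[[0,0,0],[0,0,0]]], fingers=0)

```text
time: 2.22
tool_pos: [503.6, 45.5, 162.3]
tcp_rot: [3.113, -0.567, -0.133]
contact_force: [-0.5, 0.3, -0.2]
grip_width: 0.5
finger_force: 0.0
```

```bash
python3 - <<'E'
from h import *
import json
m=bot.camera_model("wrist"); im=bot.capture("wrist"); cv2.imwrite("pics/w1.png",im[...,::-1])
print(bot.get_obs()["tool_pos"],m)
r=R.from_euler("xyz",m["rotation"]).as_matrix()
for n,P in(("ch",CH),("st",ST)):
    c=r.T@(P-m["xyz"]); print(n,cv2.projectPoints(c[None],np.zeros(3),np.zeros(3),m["mtx"],m["dist"])[0].ravel(),c)
plan(ST+43*PZ,RT,4)
E
```

```text
[503.03501381  44.73641588 162.25133901] {'mtx': array([[311.14893433,   0.        , 258.19608234],
       [  0.        , 311.14893433, 193.14917945],
       [  0.        ,   0.        ,   1.        ]]), 'dist': array([-0.01989067,  0.        ,  0.        ,  0.        ,  0.        ]), 'xyz': array([475.48709826,  54.52148432, 330.95554328]), 'rotation': array([-2.82436756, -0.02467806, -1.71827232])}
ch [346.36130577 180.6323841 ] [ 70.37283645  -9.9908145  247.95085511]
st [198.45329893 185.87084048] [-43.15727683  -5.25776123 224.60173124]
[[[0.0035, -0.011, 0.0045], [0.2, 0.6, 0.3]], [[0.0035, -0.011, 0.0047], [0.2, 0.6, 0.3]], [[0.0033, -0.011, 0.0047], [0.2, 0.6, 0.3]], [[0.0032, -0.011, 0.0047], [0.2, 0.6, 0.3]]]
end [530.93431101  84.84648734 153.45745025] [ 3.14053982 -0.60835735 -0.15731829]
```

View pics/w1.png

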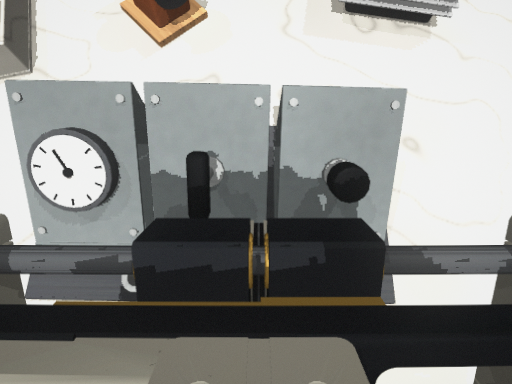

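The wrist view has the choke at about (348,182) and the bar at about (198,187). Both lie within 2 px of the predictions, so the poses are confirmed. I'll line up on the bar and start pushing.

servo_tool(deltas=[[[0.0035,-0.011,0.0045],[0.2,0.6,0.3]],[[0.0035,-0.011,0.0047],[0.2,0.6,0.3]],[[0.0033,-0.011,0.0047],[0.2,0.6,0.3]],[[0.0032,-0.011,0.0047],[0.2,0.6,0.3]],[[0,0,0.012],[0,0,0]],[[0,0,0.012],[0,0,0]],[[0,0,0],[0,0,0]]])

```text
time: 3.15
tool_pos: [547.4, 87.0, 146.0]
tcp_rot: [3.126, -0.592, -0.162]
contact_force: [-0.4, -0.1, 0.1]
grip_width: 0.5
finger_force: 0.0
```

```bash
cat >> h.py <<'E'
def where(P):
    o=bot.get_obs(); r=R.from_euler("xyz",o["tcp_rot"]).as_matrix()
    print("t",o["time"],"TCP rel P in tool axes",(r.T@(P-o["tool_pos"])).round(1),"rot err deg",R.from_matrix(r.T@RT).as_rotvec(degrees=True).round(1),"F tool",(r.T@o["contact_force"]).round(1),"w",o["grip_width"])
E
python3 - <<'E'
from h import *
where(ST)
E
```

```text
t 3.15 TCP rel P in tool axes [-8.3  4.2 28. ] rot err deg [ 1.1  1.1 -0.3] F tool [-0.3  0.2 -0.3] w 0.45947886789592457
```

servo_tool(deltas=[[[-0.004,0.002,0.005],[0.5,0.5,-0.2]],[[-0.004,0.002,0.005],[0.5,0.5,-0.2]],[[0,0,0],[0,0,0]],[[0,0,0],[0,0,0]]])

```text
time: 3.65
tool_pos: [548.1, 90.4, 146.3]
tcp_rot: [3.123, -0.595, -0.153]
contact_force: [0.0, 0.1, 0.1]
grip_width: 0.4
finger_force: 0.0
```

```bash
python3 - <<'E'
from h import *
where(ST)
E
```

```text
t 3.65 TCP rel P in tool axes [-8.7  7.7 28.2] rot err deg [1.  0.9 0.1] F tool [ 0.1 -0.1 -0. ] w 0.40261038322912723
```

```bash
python3 - <<'E'
from h import *
o=bot.get_obs(); print(o["joint_positions"].round(3),o["dq"].round(3),o["tau"].round(1),o["moment"].round(2))
bot.capture("top"); o=bot.get_obs(); print(o["time"],o["tool_pos"],o["tcp_rot"])
im=bot.capture("wrist"); cv2.imwrite("pics/w2.png",im[...,::-1]);where(ST)
E
```

```text
[ 0.124  0.292  2.051 -0.658  0.283  2.441] [-0.    -0.    -0.001 -0.     0.002  0.001] [  0.  -35.3 -19.3  -0.6  -1.7   0. ] [ 0.12  0.35 -0.05]
3.7 [548.09735605  90.4048449  146.2942248 ] [ 3.12306143 -0.59505601 -0.15279402]
t 3.75 TCP rel P in tool axes [-8.7  7.7 28.2] rot err deg [1.  0.9 0.1] F tool [-0.5 -0.1  0. ] w 0.2857255766247171
```

View pics/w2.png

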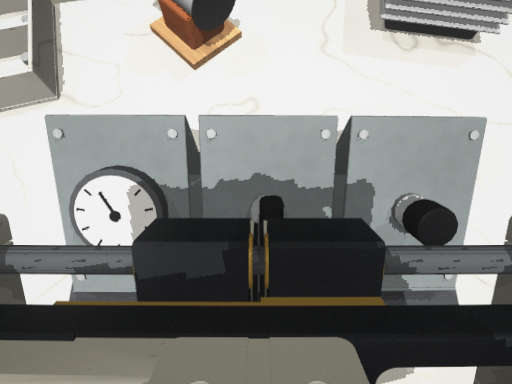

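The arm is blocked: joint 5 is at its 0.28 limit, and the wrist picture shows the fingers at (258,240) just short of the bar at (268,205). I'll tilt the tool 12° more downward about the panel's y axis. The pads stay parallel to the knob's sides, and I'll still move along the panel normal.

```bash
cat >> h.py <<'E'
RT=RT@R.from_rotvec([0,-12,0],degrees=True).as_matrix()
E
python3 - <<'E'
from h import *
plan(ST+20*PZ+7*PX,RT,5)
print("in 1mm axial, tool axes",-RT.T@PZ)
E
```

```text
[[[-0.0004, 0.0016, 0.0016], [0.2, -2.2, 0.0]], [[-0.0003, 0.0016, 0.0016], [0.2, -2.2, 0.0]], [[-0.0003, 0.0016, 0.0017], [0.2, -2.2, 0.0]], [[-0.0002, 0.0017, 0.0016], [0.2, -2.2, 0.0]], [[-0.0001, 0.0016, 0.0016], [0.2, -2.2, 0.0]]]
end [549.65421536  81.86200945 138.65656392] [ 3.14151211 -0.40303949 -0.1548321 ]
in 1mm axial, tool axes [0.20791169 0.         0.9781476 ]
```

servo_tool(deltas=[[[0,0.0016,0.0016],[0.2,-2.2,0]],[[0,0.0016,0.0016],[0.2,-2.2,0]],[[0,0.0016,0.0016],[0.2,-2.2,0]],[[0,0.0016,0.0016],[0.2,-2.2,0]],[[0,0.0016,0.0016],[0.2,-2.2,0]],[[0,0,0],[0,0,0]]])

```text
time: 4.5
tool_pos: [551.3, 81.5, 139.5]
tcp_rot: [-3.141, -0.404, -0.156]
contact_force: [0.1, -0.2, -1.2]
grip_width: 0.7
finger_force: 0.0
```

```bash
python3 - <<'E'
from h import *
where(ST);print(bot.get_obs()["joint_positions"].round(2))
E
```

```text
t 4.5 TCP rel P in tool axes [-4.7 -0.1 21.2] rot err deg [ 0.  -0.1 -0. ] F tool [-0.3  0.2  1.1] w 0.6920488719206068
[ 0.06  0.33  1.91 -0.17  0.52  1.91]
```

servo_tool(deltas=[[[0.001,0,0.005],[0,0,0]],[[0.001,0,0.005],[0,0,0]],[[0.001,0,0.005],[0,0,0]],[[0.001,0,0.005],[0,0,0]],[[0,0,0],[0,0,0]]])

```text
time: 5.12
tool_pos: [562.2, 80.0, 122.0]
tcp_rot: [3.141, -0.402, -0.155]
contact_force: [0.0, 0.4, 0.3]
grip_width: 0.5
finger_force: 0.1
```

servo_tool(deltas=[[[0.001,0,0.003],[0,0,0]],[[0.0005,0,0.003],[0,0,0]],[[0.0005,0,0.003],[0,0,0]],[[0,0,0],[0,0,0]]])

```text
time: 5.62
tool_pos: [567.6, 79.2, 114.9]
tcp_rot: [3.142, -0.403, -0.155]
contact_force: [0.2, -0.2, 0.5]
grip_width: 0.5
finger_force: 0.0
```

```bash
python3 - <<'E'
from h import *
where(ST-21*PZ);print(bot.get_obs()["joint_positions"].round(2))
E
```

```text
t 5.625 TCP rel P in tool axes [-5.8  0.1 12.7] rot err deg [-0.  -0.1  0. ] F tool [ 0.4  0.2 -0.4] w 0.5290409603287908
[ 0.05  0.39  1.9  -0.18  0.47  1.92]
```

servo_tool(deltas=[[[0.0005,0,0.002],[0,0,0]],[[0.0005,0,0.002],[0,0,0]]])

```text
time: 5.88
tool_pos: [569.7, 78.9, 112.6]
tcp_rot: [3.141, -0.403, -0.155]
contact_force: [-18.1, 1.9, 26.2]
grip_width: 0.5
finger_force: 15.9
```

```bash
python3 - <<'E'
from h import *
where(ST-21*PZ)
im=bot.capture("wrist"); sc=bot.capture("scene")[165:310,195:320]
cv2.imwrite("pics/c3.png",np.hstack([cv2.resize(im[150:280,150:400,::-1],(500,260)),cv2.resize(cv2.convertScaleAbs(sc[...,::-1],alpha=1.8),(224,260))]))
E
```

```text
t 5.875 TCP rel P in tool axes [-6.9  0.1  9.7] rot err deg [ 0.  -0.1  0. ] F tool [ -6.4   1.  -31.2] w 0.4578495589972884
```

View pics/c3.png

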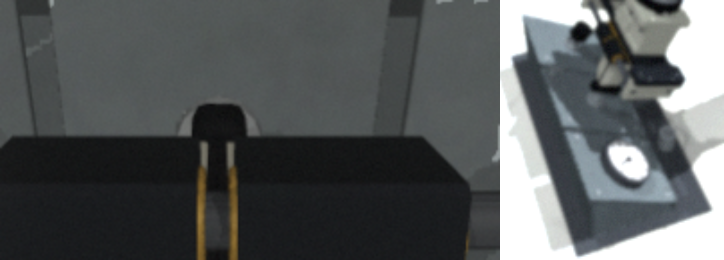

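The right inset and the 31 N reading both show the bar flush at home. It snapped ahead of the fingers and is now on its stop. I'll retract and refine the choke point.

servo_tool(deltas=[[[-0.004,0,-0.02],[0,0,0]],[[-0.004,0,-0.02],[0,0,0]],[[-0.002,0,-0.015],[0,0,0]],[[0,0,0],[0,0,0]]], fingers=0.6)

```text
time: 6.48
tool_pos: [539.9, 83.6, 159.4]
tcp_rot: [-3.141, -0.405, -0.155]
contact_force: [-0.1, 0.1, 0.2]
grip_width: 35.7
finger_force: 0.0
```

```bash
python3 - <<'E'
from h import *
im=cv2.imread("pics/w1.png"); g=im.max(2)[150:210,315:380]; m=(g<45).astype(np.uint8)
_,l,s,c=cv2.connectedComponentsWithStats(m); i=1+np.argmax(s[1:,4]); print(c[i]+[315,150],s[i])
m1={"mtx":np.array([[311.14893,0,258.196],[0,311.149,193.149],[0,0,1]]),"dist":np.array([-.01989,0,0,0,0]),"xyz":np.array([475.487,54.5215,330.9555]),"rotation":np.array([-2.82436756,-.02467806,-1.71827232])}
T=((590.5)/5.5-.5+155,(274.5)/5.5-.5+120);S=(180.5/4-.5+195,71.5/4-.5+165)
C,e=tri([ray("top",T),ray("scene",S),ray("w",c[i]+[315,150],m1)]); print(C,e, C-CH)
plan(C+17*RT[:,2]+48*PZ,RT,4)
E
```

```text
[347.62597201 181.89424572] [  12   12   43   41 1286]
[549.80864546 -33.97088215  99.72398685] [np.float64(0.8), np.float64(0.6), np.float64(0.8)] [-0.39135454 -0.47088215 -0.57601315]
[[[-0.0019, 0.0287, 0.009], [-0.0, -0.1, 0.0]], [[-0.002, 0.0286, 0.0089], [-0.0, -0.1, 0.0]], [[-0.0019, 0.0287, 0.009], [-0.0, -0.1, 0.0]], [[-0.0018, 0.0287, 0.009], [-0.0, -0.1, 0.0]]]
end [529.2312152  -30.76177452 123.36752006] [-3.14120103 -0.39807842 -0.15486281]
```

servo_tool(deltas=[[[-0.0019,0.0287,0.007],[0,0,0]],[[-0.002,0.0286,0.009],[0,0,0]],[[-0.0019,0.0287,0.01],[0,0,0]],[[-0.0018,0.0287,0.01],[0,0,0]],[[0,0,0],[0,0,0]],[[0,0,0],[0,0,0]]])

```text
time: 7.22
tool_pos: [529.0, -30.8, 122.1]
tcp_rot: [-3.142, -0.403, -0.155]
contact_force: [-0.3, 0.4, -0.4]
grip_width: 55.1
finger_force: 0.0
```

```bash
sed -i 's/^RT=RT@/CH=np.array([549.8,-34.,99.7])\nRT=RT@/' h.py; python3 - <<'E'
from h import *
where(CH+17*RT[:,2]);print(bot.get_obs()["joint_positions"].round(2))
m=bot.camera_model("wrist"); im=bot.capture("wrist")
r=R.from_euler("xyz",m["rotation"]).as_matrix(); c=r.T@(CH-m["xyz"]); print(cv2.projectPoints(c[None],np.zeros(3),np.zeros(3),m["mtx"],m["dist"])[0].ravel())
cv2.imwrite("pics/w4.png",im[...,::-1])
E
```

```text
t 7.225 TCP rel P in tool axes [10.6 -0.  45.8] rot err deg [ 0.  -0.1 -0. ] F tool [-0.5 -0.4  0.2] w 55.060191845536515
[-0.22  0.3   2.01  0.06  0.43  1.46]
[259.07787159 205.1112366 ]
```

View pics/w4.png

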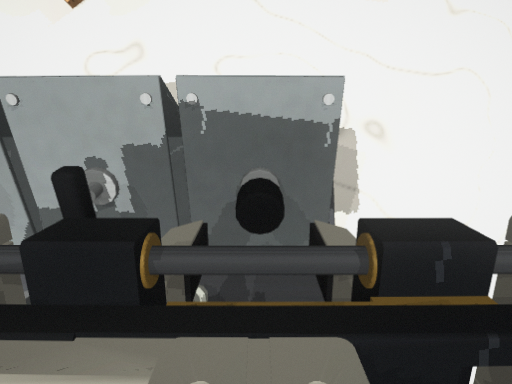

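The knob is at (260,205) against a prediction of (259,205), centred between the open pads. I'll advance along the panel normal and grasp.

servo_tool(deltas=[[[0.0026,0,0.0115],[0,0,0]],[[0.0026,0,0.0115],[0,0,0]],[[0.0026,0,0.0115],[0,0,0]],[[0.0026,0,0.0113],[0,0,0]],[[0,0,0],[0,0,0]],[[0,0,0],[0,0,0]]])

```text
time: 8.02
tool_pos: [556.0, -35.1, 84.2]
tcp_rot: [3.142, -0.403, -0.155]
contact_force: [0.6, -0.2, 0.3]
grip_width: 55.1
finger_force: 0.0
```

```bash
python3 - <<'E'
from h import *
where(CH+17*RT[:,2])
im=cv2.imread("pics/w4.png"); g=im.max(2)
m=(g<45).astype(np.uint8)[160:217,45:100]; print("bar px", cv2.boundingRect(m))
E
```

```text
t 8.025 TCP rel P in tool axes [ 0.3 -0.2  0.3] rot err deg [ 0.  -0.1  0. ] F tool [ 0.7  0.1 -0. ] w 55.12983384772684
bar px (7, 6, 44, 51)
```

servo_tool(deltas=[[[0,0,0],[0,0,0]],[[0,0,0],[0,0,0]],[[0,0,0],[0,0,0]],[[0,0,0],[0,0,0]],[[0,0,0],[0,0,0]]], fingers=0)

```text
time: 8.65
tool_pos: [556.0, -35.7, 84.5]
tcp_rot: [3.141, -0.403, -0.155]
contact_force: [-2.0, -5.4, 2.0]
grip_width: 29.4
finger_force: 30.0
```

```bash
python3 - <<'E'
from h import *
where(CH+17*RT[:,2])
E
```

```text
t 8.65 TCP rel P in tool axes [ 0.  -0.7  0.5] rot err deg [ 0.  -0.1 -0. ] F tool [-0.3  5.6 -2.3] w 29.422048007881195
```

servo_tool(deltas=[[[-0.0004,0,-0.002],[0,0,0]],[[-0.0004,0,-0.002],[0,0,0]],[[-0.0004,0,-0.002],[0,0,0]],[[0,0,0],[0,0,0]]])

```text
time: 9.15
tool_pos: [552.9, -35.2, 89.1]
tcp_rot: [3.141, -0.403, -0.155]
contact_force: [-0.4, -5.0, -1.0]
grip_width: 28.9
finger_force: 30.0
```

servo_tool(deltas=[[[-0.0002,0,-0.001],[0,0,0]],[[0,0,0],[0,0,0]]])

```text
time: 9.4
tool_pos: [552.4, -35.1, 89.9]
tcp_rot: [3.141, -0.403, -0.155]
contact_force: [3.1, -5.1, -4.2]
grip_width: 29.5
finger_force: 30.0
```

servo_tool(deltas=[[[-0.0002,0,-0.001],[0,0,0]],[[0,0,0],[0,0,0]]])

```text
time: 9.65
tool_pos: [551.8, -35.0, 90.6]
tcp_rot: [3.141, -0.403, -0.155]
contact_force: [3.1, -6.4, -4.8]
grip_width: 29.5
finger_force: 30.0
```

servo_tool(deltas=[[[-0.0002,0,-0.001],[0,0,0]],[[0,0,0],[0,0,0]]])

```text
time: 9.9
tool_pos: [551.3, -34.9, 91.4]
tcp_rot: [3.141, -0.403, -0.155]
contact_force: [4.0, -4.8, -5.9]
grip_width: 29.5
finger_force: 30.0
```

servo_tool(deltas=[[[-0.0002,0,-0.001],[0,0,0]],[[0,0,0],[0,0,0]]])

```text
time: 10.15
tool_pos: [550.7, -34.8, 92.3]
tcp_rot: [3.141, -0.403, -0.155]
contact_force: [1.9, -5.1, -5.1]
grip_width: 29.6
finger_force: 30.0
```

servo_tool(deltas=[[[-0.0002,0,-0.001],[0,0,0]],[[0,0,0],[0,0,0]]])

```text
time: 10.4
tool_pos: [549.9, -34.7, 93.4]
tcp_rot: [3.141, -0.403, -0.155]
contact_force: [-0.5, -4.9, 0.4]
grip_width: 29.0
finger_force: 30.0
```

servo_tool(deltas=[[[-0.0002,0,-0.001],[0,0,0]],[[0,0,0],[0,0,0]]])

```text
time: 10.65
tool_pos: [549.2, -34.6, 94.4]
tcp_rot: [3.141, -0.403, -0.155]
contact_force: [-3.0, -5.2, 2.2]
grip_width: 29.9
finger_force: 30.0
```

servo_tool(deltas=[[[-0.0002,0,-0.001],[0,0,0]],[[0,0,0],[0,0,0]]])

```text
time: 10.9
tool_pos: [548.7, -34.5, 95.2]
tcp_rot: [3.141, -0.403, -0.155]
contact_force: [-0.9, -5.1, -0.4]
grip_width: 29.3
finger_force: 30.0
```

servo_tool(deltas=[[[-0.0002,0,-0.001],[0,0,0]],[[0,0,0],[0,0,0]]])

```text
time: 11.15
tool_pos: [548.3, -34.4, 95.8]
tcp_rot: [3.141, -0.403, -0.155]
contact_force: [3.8, -5.2, -5.1]
grip_width: 29.0
finger_force: 30.0
```

Axial force went from −6 N to +3 N and back through 0 to −7 N. So the notch is at about 12.9 mm out. I'll go back 0.7 mm and let go.

servo_tool(deltas=[[[0.0002,0,0.0007],[0,0,0]],[[0,0,0],[0,0,0]]])

```text
time: 11.4
tool_pos: [548.4, -34.4, 95.5]
tcp_rot: [3.141, -0.403, -0.155]
contact_force: [-1.6, -4.9, -0.2]
grip_width: 29.3
finger_force: 30.0
```

servo_tool(deltas=[[[0,0,0],[0,0,0]],[[0,0,0],[0,0,0]],[[0,0,0],[0,0,0]],[[0,0,0],[0,0,0]]], fingers=0.6)

```text
time: 11.9
tool_pos: [548.5, -33.8, 95.5]
tcp_rot: [3.142, -0.403, -0.155]
contact_force: [0.1, 0.3, -0.3]
grip_width: 55.0
finger_force: 0.0
```

servo_tool(deltas=[[[-0.0026,0,-0.012],[0,0,0]],[[-0.0026,0,-0.012],[0,0,0]],[[-0.0026,0,-0.012],[0,0,0]],[[-0.0026,0,-0.012],[0,0,0]],[[-0.0026,0,-0.012],[0,0,0]],[[0,0,-0.01],[0,0,0]],[[0,0,0],[0,0,0]],[[0,0,0],[0,0,0]]])

```text
time: 12.9
tool_pos: [509.6, -27.9, 154.6]
tcp_rot: [3.142, -0.403, -0.155]
contact_force: [0.2, 0.6, -0.2]
grip_width: 55.4
finger_force: 0.0
```

```bash
python3 - <<'E'
from h import *
m=bot.camera_model("wrist"); im=bot.capture("wrist"); sc=bot.capture("scene")
r=R.from_euler("xyz",m["rotation"]).as_matrix()
def pr(n,P,m):
    r=R.from_euler("xyz",m["rotation"]).as_matrix(); print(n,cv2.projectPoints((r.T@(P-m["xyz"]))[None],np.zeros(3),np.zeros(3),m["mtx"],m["dist"])[0].ravel().round(1))
for q in(0,13,34): pr(("w choke",q),CH+q*PZ,m); pr(("s choke",q),CH+q*PZ,bot.camera_model("scene"))
for q in(-24,-21,-11): pr(("w stop",q),ST+q*PZ,m); pr(("s stop",q),ST+q*PZ,bot.camera_model("scene"))
a=cv2.resize(im[120:300,:,::-1],(800,281)); b=cv2.resize(cv2.convertScaleAbs(sc[165:245,195:320,::-1],alpha=1.8),(469,300),interpolation=cv2.INTER_CUBIC)
o=np.zeros((581,800,3),np.uint8); o[:281]=a;o[281:,:469]=b; cv2.imwrite("pics/f5.png",o); print(bot.get_obs()["time"])
E
```

```text
('w choke', 0) [258.7 183.8]
('s choke', 0) [239.8 182.4]
('w choke', 13) [258.7 191.5]
('s choke', 13) [242.3 179.1]
('w choke', 34) [258.8 205.9]
('s choke', 34) [246.3 173.7]
('w stop', -24) [105.3 182.2]
('s stop', -24) [253.2 213.8]
('w stop', -21) [103.5 183.8]
('s stop', -21) [253.8 213. ]
('w stop', -11) [ 97.3 189.7]
('s stop', -11) [255.9 210.5]
13.0
```

View pics/f5.png

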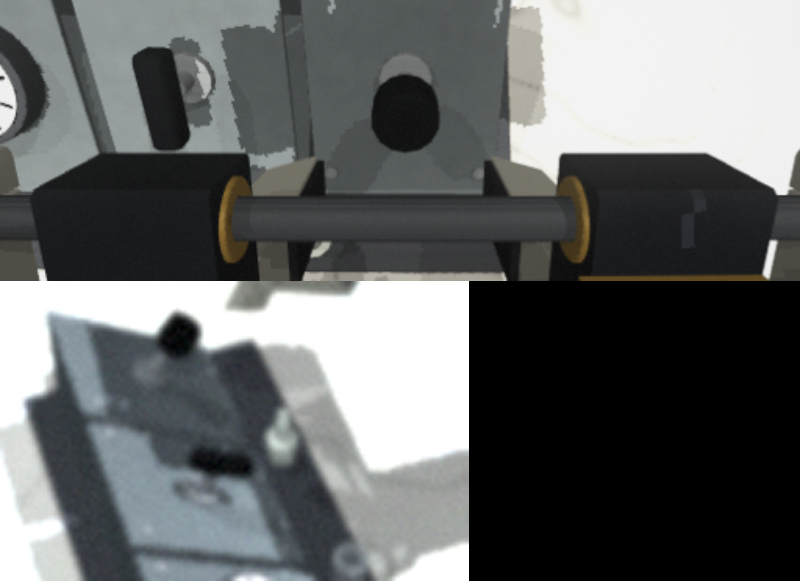

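The choke is at (259,192) in the wrist view, which matches 13 mm out and is holding by itself. The bar is at (104,183) in the wrist view and (254,213) in the scene view, which matches home. The plug and socket haven't moved.

```bash
python3 -c "
from plant import bot
print(bot.close_job())"
```

```text
the job is handed in; nothing more can be done
None
```

The job is handed in at about 13 s: the stop knob is fully home, then the choke was pulled to its half-choke notch about 13 mm out, where it stayed after release, and no loose tools or parts were touched.

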